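# Clamp a tube tray under the screw-down cover of a thermal cycler

## Task

Slide the thermal cycler's cover forward by its bar until it is fully home over the tube tray. Then wind its handwheel clockwise until the foot of the screw first bears on the tray's pressure lid, and from that first touch turn it half a turn more, no further, and leave it there; do not disturb the other labware.

Things in the scene. Friction and masses are not known exactly. Their poses are not given: they have to be found in the camera images.
- cycler: White bench thermal cycler, fixed, 315 mm deep, 230 wide, its flat deck 110 mm high. Origin on the bench under the centre of the sample block, which sits on the deck; x points to its back (away from the robot at yaw 0), z up. The case reaches 125 mm in front of the origin and 190 mm behind it.
- cover: White bridge-shaped cover, 120 mm long, 204 wide, top 196 mm above the bench, that slides along the cycler's x. Origin on the vertical axis of its press screw, at bench height; axes as the cycler's. Starts 70 to 110 mm back; home, at a hard stop, with its origin at x = 0 in the cycler's frame. Only its drag, about 18 N, holds it. The screw's flat foot, a 40 mm steel disc, faces down under it.
- cover_bar (a point): Middle of the cover's pull bar: a round steel bar, 14 mm thick, 150 mm straight length along the cycler's y, 125 mm in front of the screw axis, centre 210 mm above the bench, free all round (arms at its ends only).
- wheel_hub (a point): Centre of the upper face of the black handwheel (114 mm across, face flat within 4 mm), on the screw axis; sinks with the screw. Cranking takes about 1.5 N at the handle while the foot is free. From first touch it rises within 20 degrees of turn to about 12 N, as the foot, on a preloaded spring, drags on the lid; then slowly to about 16 N half a turn later.
- crank_grip (a point): Point on the axis of the wheel's upright crank handle, 45 mm from the screw axis, 30 mm above the wheel's face. The handle is black, 18 to 20 mm thick, 52 mm tall (from 28 mm below this point to 24 mm above it) and revolves freely on its own pin, so a gripper may keep its heading while cranking.
- handwheel (a joint): Turn of the handwheel in rad, clockwise from above; at 0 the foot is 32.5 mm above the tray's rim and the crank stands on the cycler's front (-x) side of the axis. Each turn (6.28 rad) lowers screw, wheel, crank and foot by 8 mm. Starts at 5.5 to 9.0; stays where left. The spring takes up 45 N at first touch, then 5 N per mm: about 62 N half a turn on; over 80 N crushes the tubes.
- tray: Loose aluminium tray, 84 x 58 x 20 mm, seated in the sample block; origin at the centre of its underside, 114 mm above the bench, rim at 134 mm. Its 24 tubes carry a flat steel pressure lid with a 44 mm round boss in the middle. The boss's top is 10 to 18 mm above the rim, depending on the kind of tube: not known beforehand and to be found by feel.
- tip_box: Bystander: pipette-tip box with a pink top, 122 x 84 x 65 mm, origin under its centre.
- tube_rack: Bystander: pink tube rack, 200 x 90 x 48 mm, origin under its centre.
- bottle: Bystander: small reagent bottle, 60 mm across, 105 mm tall, origin under its centre.

How it is judged (in metres and radians):
On the way, in this order (a step that is already met when the one before it is completed fails the run):
1. the cover is slid home over the tray, within 4 mm of its stop (x of cover in the frame of cycler below 0.004 m), for 0.2 s.
2. the screw is wound down until its foot bears on the lid (contact force between cover and tray above 12 N), for 0.1 s.
At the end, for the whole second after the job is handed in: The cover is within 4 mm of its stop over the tray, the handwheel is at rest, and the cover's screw clamps the tray with 56 to 68 N, which is half a turn past first touch, give or take about 0.15 turn (x of cover in the frame of cycler below 0.004 m and contact force between cover and tray between 56 and 68 N and velocity of joint handwheel between -0.05 and 0.05 rad/s).
It fails at once if the tubes are crushed: the screw clamps the tray with more than 80 N (contact force between cover and tray above 80 N).
It fails at once if another piece of labware is moved by more than 20 mm or tipped (distance of any of tip_box, tube_rack, bottle from where it was at the start of the episode above 0.02 m or angle between bottle's own z axis and vertical above 0.3 rad).
It also fails if it takes over 67 s, if anything falls off the work surface, if the arm or the gripper's body presses on something with over 40 N, if the wrist force passes 120 N, or if a joint passes its speed limit or range.

## Robot

A 7-joint arm with a two-finger parallel gripper is mounted at the origin on the work surface. World frame = base frame: x ahead of the robot, y to its left, z up, the work surface at z = 0. Lengths are in m, angles in degrees, forces in N, time in s.
With the tool pointing down it reaches from about 0.35 to 0.9 m from the base axis. Payload 7.2 kg.
Tool frame: the origin (TCP) lies at the very end of the fingers, on their centre line; the grasp point (between the pads) lies 19 mm behind it; x points along the fingers, y is the direction in which the jaws open and shut, and the axes are right-handed (so a half turn about x gives the same grasp; the last joint's range is limited). The gripper opens to 88 mm and grips with 3 to 60 N. Pads are 20 mm wide; open, the fingers measure 115 mm over their backs; the gripper's body (75 mm by 178 mm) begins 61 mm behind the grasp point.
Start: joints at [65.65, 23.554, -0.728, 91.456, 0.321, 64.991, -4.71], TCP at [0.218, -0.586, 0.223] pointing down, gripper open.
Joint ranges: [-169.25, 169.25], [-16.82, 113.86], [-84.01, 82.57], [7.8, 145.47], [-59.2, 239.2], [7.22, 106.19], [-163.78, 163.78]. Speed limits (degrees/s): [136.94, 136.94, 172.46, 172.46, 180, 180, 180].

## Interface

Orientations are given as [roll, pitch, yaw] about the fixed x, y, z axes, in that order (R = Rz(yaw) Ry(pitch) Rx(roll)).
In Python, from workcell import env, viewer gives the robot as it stands.
- The arm moves only by the tool jog_arm, never from a script. Its argument "targets" is a list of rows, each a list of 7 numbers: the opening, from 0 (shut) to 1 (fully open), then the shift along the tool's x, y, z in units of 200 mm (1.0 is 200 mm), then the turn, a rotation vector about the tool's x, y, z in units of 30 degrees (1.0 is 30 degrees). In form: [[fingers, x, y, z, rx, ry, rz], ...]. A call has 1 to 12 rows; each row shifts and turns the commanded pose from where the row before left it, along the tool's axes as they then stand; what a row does not reach is not made up. A row lasts 1/10 s, in which the tool goes at most 50 mm and 8.59 degrees, less where a joint would pass 70% of its speed; a pose out of reach is approached as far as the arm can. A call with a number of a shift or a turn outside -1 to 1 is refused whole. A call with a gripper value outside its range is refused whole. The fingers move at their own pace and stop on an object; "newtons" is the grip in N (left out, the last holds). Time passes only in rows, so rows that do not move let the fingers close. It gives the time, the measured TCP pose, the force and the opening at its end, in the units of the state.
- env.read_state(): the state, without advancing time (a new reading comes with each control period).
- viewer.capture(name): name is "scene" or "top" or "wrist"; returns the picture (384x512x3 uint8, red, green, blue); there is no depth.
- viewer.calibration(name): a dict with "fx", "fy", "cx", "cy" (pixels), "R" (3x3) and "t" (3): a world point X has camera coordinates R X + t. Camera axes: x right, y down, z forward; pixel columns grow to the right and rows downward; lengths in m; the calibration is good to about 2 mm. A picture is of the moment at which its call begins: read the wrist's pose just before it. calibration takes no time and is no camera call; for the wrist camera it gives the pose at the moment of the call.
- env.close_job(): hands the job in, once; it reports no verdict.
The state is a dict: "time": time; "qpos": joint angles; "joint_vel": joint speeds; "tau": joint torques, N m; "tcp_pos": TCP position; "tool_rot": TCP orientation; "wrist_force": force on the tool from outside, world axes, zero at the start; "wrist_torque": the same for the moment, N m; "width": finger opening in m.
Only numpy, scipy, OpenCV 4.12 (cv2) and the standard library are available. Lean on these libraries where they do the work, as an engineer would, in place of code of your own. Each camera call takes 0.05 s, during which the arm holds its last target.

## Working session

There is one attempt and no reset: what is moved stays moved. The work goes in short steps, Python scripts to look and compute and a tool call to move; the robot and the scene stay as the last step left them, time stands still between calls to the robot, and variables do not carry over. Pictures are saved under pics/ and viewed, and the job is handed in when it is done.

Besides the shell and the picture viewer there is one more tool, called after "Request:" by a JSON object that holds its "fn" and its "kwargs". jog_arm: Moves the arm, as the interface text tells. Shifts and turns lie within -1 to 1; 1 stands for 200 mm of shift or 30 degrees of turn. Its arguments: {"type":"object","properties":{"targets":{"type":"array"},"newtons":{"type":"number"}},"required":["targets"]}

```bash
mkdir -p pics; ls
python3 - <<'E'
from workcell import env, viewer
import cv2
print(env.read_state())
for n in ("scene","top","wrist"):
    im=viewer.capture(n); cv2.imwrite(f"pics/{n}0.png",im[:,:,::-1]); 
    c=viewer.calibration(n); print(n,c)
E
```

```text
pics
{'time': 0.0, 'qpos': array([65.65148401, 23.59918886, -0.72869814, 91.50166   ,  0.32235631,
       64.98844241, -4.71097455]), 'joint_vel': array([ 0.00019888,  0.00245851, -0.01233686, -0.0014528 ,  0.07388708,
       -0.06644495,  0.01627214]), 'tau': array([ 9.38061676e-04, -5.87951374e+01,  6.42078761e-01, -2.91069049e+01,
       -5.37599763e-02,  1.83645857e-02,  1.33380936e-04]), 'tcp_pos': array([ 0.21806878, -0.58521726,  0.22183511]), 'tool_rot': array([-85.15711466,  89.9127563 , 115.28492678]), 'wrist_force': array([0.04979712, 0.10286331, 0.17017937]), 'wrist_torque': array([ 0.04213947, -0.03139047,  0.06499597]), 'width': 0.08788674416590336}
scene {'fx': 419.01431403270874, 'fy': 419.01431403270874, 'cx': 251.87668736878194, 'cy': 196.22831544315002, 'R': array([[-0.50622408,  0.86238541,  0.00534704],
       [ 0.62854802,  0.3731915 , -0.68238954],
       [-0.59047826, -0.34208114, -0.73096917]]), 't': array([ 0.27387423, -0.29648639,  1.69402756])}
top {'fx': 391.81959608066705, 'fy': 391.81959608066705, 'cx': 251.4540038806761, 'cy': 188.9649433938819, 'R': array([[-0.02276331, -0.99969492, -0.00958689],
       [-0.99674403,  0.02343597, -0.07714988],
       [ 0.07735102,  0.00779948, -0.99697341]]), 't': array([0.06154707, 0.61035179, 1.04921032])}
wrist {'fx': 314.34964138048275, 'fy': 314.34964138048275, 'cx': 248.3479076312397, 'cy': 191.70962659201024, 'R': array([[ 0.34988124, -0.93679129, -0.00227818],
       [-0.89102634, -0.33353741,  0.30793647],
       [-0.28923206, -0.10571127, -0.9514042 ]]), 't': array([-0.62480424, -0.03824277,  0.39223153])}
```

View pics/scene0.png

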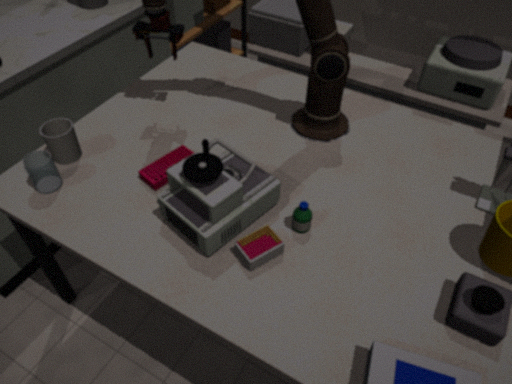

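View pics/top0.png

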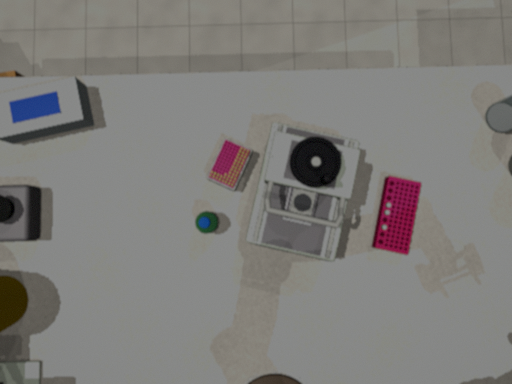

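View pics/wrist0.png

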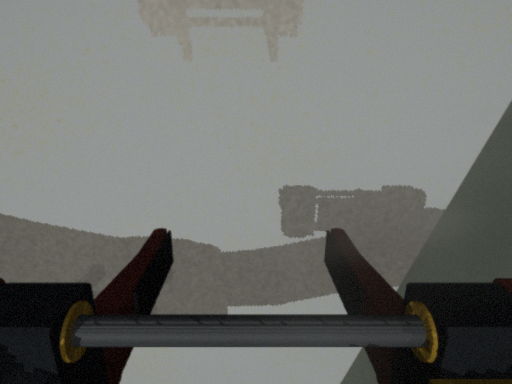

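Run:
```python
import cv2
a=cv2.imread("pics/top0.png")[110:275,235:385]
cv2.imwrite("pics/topc.png",cv2.convertScaleAbs(cv2.resize(a,None,fx=3.6,fy=3.6,interpolation=cv2.INTER_CUBIC),alpha=1.5))
a=cv2.imread("pics/scene0.png")[130:265,140:300]
cv2.imwrite("pics/scenec.png",cv2.convertScaleAbs(cv2.resize(a,None,fx=4,fy=4,interpolation=cv2.INTER_CUBIC),alpha=1.8))
```

```text
(no output)
```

View pics/topc.png

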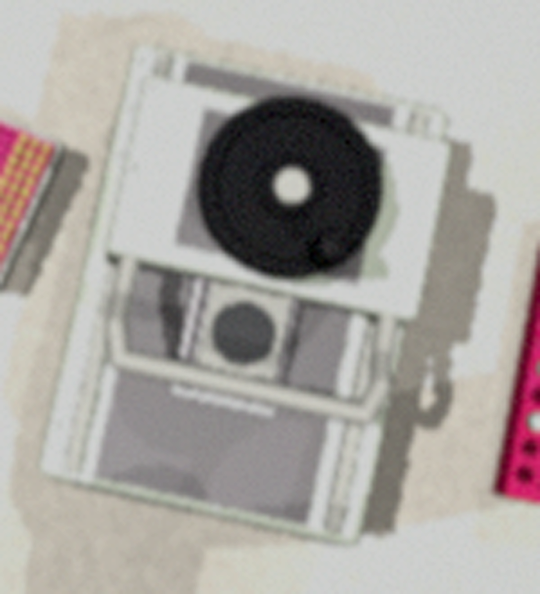

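View pics/scenec.png

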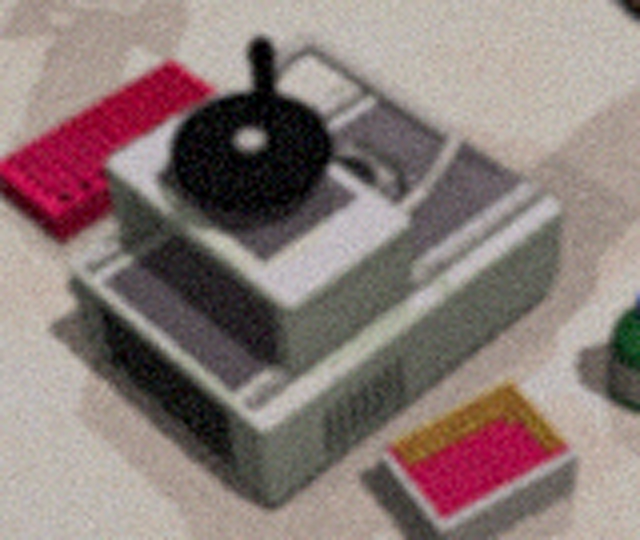

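```bash
cat > h.py <<'E'
import numpy as np
from workcell import env, viewer
def ray(n,u,v,c=None):
    c=c or viewer.calibration(n)
    d=np.array([(u-c['cx'])/c['fx'],(v-c['cy'])/c['fy'],1.])
    R=np.array(c['R']);t=np.array(c['t'])
    return -R.T@t, R.T@d
def atz(n,u,v,z):
    o,d=ray(n,u,v); return o+d*(z-o[2])/d[2]
def tri(*obs):
    A=np.zeros((3,3));b=np.zeros(3)
    L=[]
    for n,u,v in obs:
        o,d=ray(n,u,v); d=d/np.linalg.norm(d);P=np.eye(3)-np.outer(d,d);A+=P;b+=P@o;L.append((o,P))
    x=np.linalg.solve(A,b); return x,[np.linalg.norm(P@(x-o)) for o,P in L]
def proj(n,X):
    c=viewer.calibration(n);p=np.array(c['R'])@X+np.array(c['t']);return np.array([c['fx']*p[0]/p[2]+c['cx'],c['fy']*p[1]/p[2]+c['cy']])
E
python3 - <<'E'
from h import *
T=lambda x,y:(235+x/3.6,110+y/3.6)
S=lambda x,y:(140+x/4,130+y/4)
np.set_printoptions(precision=4,suppress=True)
for nm,p,z in [("FL",(43,473),.11),("FR",(358,543),.11),("BL",(138,45),.11),("BR",(445,112),.11),("barL",(118,362),.21),("barR",(372,413),.21),("boss",(243,333),.148),("cvBL",(140,82),.196),("cvBR",(448,143),.196),("cvFL",(106,258),.196),("cvFR",(417,318),.196)]:
    print(nm,atz("top",*T(*p),z))
print("hub",tri(("top",*T(291,186)),("scene",*S(250,138))))
print("crank top",tri(("top",*T(323,248)),("scene",*S(261,44))))
E
```

```text
FL [0.4742 0.061  0.11  ]
FR [ 0.4215 -0.1548  0.11  ]
BL [ 0.7736 -0.0129  0.11  ]
BR [ 0.7202 -0.2277  0.11  ]
barL [0.5476 0.0103 0.21  ]
barR [ 0.5122 -0.1469  0.21  ]
boss [ 0.5664 -0.0759  0.148 ]
cvBL [ 0.7279 -0.009   0.196 ]
cvBR [ 0.6833 -0.2054  0.196 ]
cvFL [0.6144 0.0158 0.196 ]
cvFR [ 0.5714 -0.1808  0.196 ]
hub (array([ 0.6512, -0.0963,  0.242 ]), [np.float64(0.0002100298253076912), np.float64(0.00021002982530763845)])
crank top (array([ 0.6094, -0.1081,  0.2908]), [np.float64(0.002640400458520577), np.float64(0.002640400458520526)])
```

```bash
cat >> h.py <<'E'
from scipy.spatial.transform import Rotation as Ro
np.set_printoptions(precision=4,suppress=True)
YAW=np.deg2rad(-13.2)
CX=np.array([np.cos(YAW),np.sin(YAW),0]);CY=np.array([-np.sin(YAW),np.cos(YAW),0])
O=np.array([.568,-.0756,0])
def toolR(s=None):
    s=s or env.read_state(); return Ro.from_euler('xyz',s['tool_rot'],degrees=True).as_matrix()
def rep(goal=None):
    s=env.read_state();R=toolR(s);p=s['tcp_pos']
    print("t",round(s['time'],2),"p",p,"F",s['wrist_force'],"w",round(s['width'],4)); print(R)
    q=p-O;print("cyc frame",q@CX,q@CY,p[2])
    Rd=np.column_stack([[0,0,-1],CY,CX])
    print("turn units (tool)",Ro.from_matrix(R.T@Rd).as_rotvec(degrees=True)/30)
    if goal is not None: print("shift units now-axes",R.T@(np.array(goal)-p)/.2,"in desired axes",Rd.T@(np.array(goal)-p)/.2)
E
python3 - <<'E'
from h import *
hook=O+CX*(.084-.125+.024)+CY*0.01; hook[2]=.33
print(hook); rep(hook)
E
```

```text
[ 0.5537 -0.062   0.33  ]
t 0.15 p [ 0.2181 -0.5853  0.222 ] F [-0.7251 -0.8809  0.8354] w 0.0875
[[-0.0005  0.3493 -0.937 ]
 [ 0.0011 -0.937  -0.3493]
 [-1.     -0.0012  0.0001]]
cyc frame -0.2242378939936871 -0.5761103215814138 0.22201379992479492
turn units (tool) [-4.8784 -0.0029  0.0012]
shift units now-axes [-0.5379 -1.8661 -2.4863] in desired axes [-0.5399  2.9306  1.0362]
```

Request:
{"fn": "jog_arm", "kwargs": {"targets": [[0, -0.135, 0, 0, 0.28, 0, 0], [0, -0.135, 0, 0, 0.28, 0, 0], [0, -0.135, 0, 0, 0.28, 0, 0], [0, -0.135, 0, 0, 0.28, 0, 0], [0, 0, -0.2, -0.07, 0, 0, 0], [0, 0, -0.2, -0.07, 0, 0, 0], [0, 0, -0.2, -0.07, 0, 0, 0], [0, 0, -0.2, -0.07, 0, 0, 0], [0, 0, -0.2, -0.07, 0, 0, 0], [0, 0, -0.2, -0.07, 0, 0, 0], [0, 0, -0.2, -0.07, 0, 0, 0], [0, 0, -0.2, -0.07, 0, 0, 0]]}}

```text
time: 1.35
tcp_pos: [0.4007, -0.2979, 0.3306]
tool_rot: [84.3, 90.0, -108.9]
wrist_force: [0.3, -1.2, -0.4]
width: 0.0006
```

Request:
{"fn": "jog_arm", "kwargs": {"targets": [[0, 0, -0.2, -0.07, 0, 0, 0], [0, 0, -0.2, -0.07, 0, 0, 0], [0, 0, -0.2, -0.07, 0, 0, 0], [0, 0, -0.2, -0.07, 0, 0, 0], [0, 0, -0.2, -0.07, 0, 0, 0], [0, 0, -0.2, -0.07, 0, 0, 0], [0, 0, -0.2, -0.07, 0, 0, 0], [0, 0, 0, 0, 0, 0, 0], [0, 0, 0, 0, 0, 0, 0]]}}

```text
time: 2.25
tcp_pos: [0.5593, -0.0484, 0.33]
tool_rot: [8.4, 89.9, 175.4]
wrist_force: [0.5, -0.4, -0.5]
width: 0.0005
```

```bash
sed -i 's/\[\[0,0,-1\],CY,CX\]/[[0,0,-1],-CY,-CX]/' h.py
python3 - <<'E'
from h import *
import cv2
hook=O+CX*(.084-.125+.024)+CY*0.01; hook[2]=.19
rep(hook)
for n in ("wrist","top"):
    cc=viewer.calibration(n)
    im=viewer.capture(n); cv2.imwrite(f"pics/{n}1.png",im[:,:,::-1]); 
    for z in (.21,):
        b=O+CX*(.084-.125); 
        for k in (-.075,0,.075):
            X=b+CY*k;X[2]=.21;print(n,proj(n,X))
    X=O+CX*.084;X[2]=.242;print('hub',proj(n,X))
E
```

```text
t 2.25 p [ 0.5593 -0.0484  0.33  ] F [ 0.4594 -0.4382 -0.4695] w 0.0005
[[-0.0013 -0.2255 -0.9743]
 [ 0.0001 -0.9743  0.2255]
 [-1.      0.0002  0.0013]]
cyc frame -0.014669183763159635 0.024512782094558247 0.3299902473130115
turn units (tool) [ 0.0057  0.0024 -0.0004]
shift units now-axes [0.7    0.0724 0.011 ] in desired axes [0.7    0.0726 0.0117]
wrist [349.437  211.8126]
wrist [271.4935 211.7267]
wrist [193.52   211.6407]
hub [278.5869  70.8237]
top [334.9303 225.3654]
top [302.0822 218.4497]
top [269.3751 211.5638]
hub [315.0563 162.3682]
```

View pics/wrist1.png

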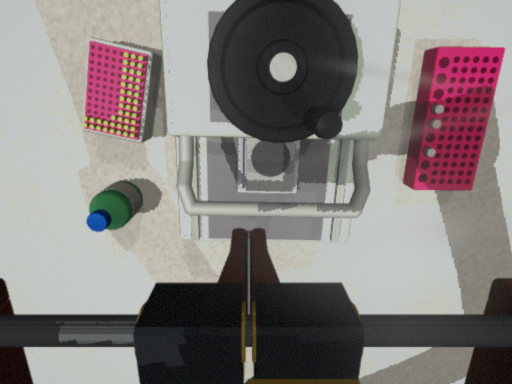

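Request:
{"fn": "jog_arm", "kwargs": {"targets": [[0, 0.2, 0.07, 0, 0, 0, 0], [0, 0.2, 0, 0, 0, 0, 0], [0, 0.15, 0, 0, 0, 0, 0], [0, 0.1, 0, 0, 0, 0, 0], [0, 0.05, 0, 0, 0, 0, 0], [0, 0, 0, 0, 0, 0, 0]]}}

```text
time: 2.95
tcp_pos: [0.5552, -0.064, 0.1898]
tool_rot: [20.6, 89.9, -172.7]
wrist_force: [-0.6, -0.3, 0.1]
width: 0.0006
```

Run:
```python
from h import *
import cv2
rep()
for n in ("wrist","top"):
    im=viewer.capture(n); cv2.imwrite(f"pics/{n}2.png",im[:,:,::-1]);
```

```text
t 2.95 p [ 0.5552 -0.064   0.1898] F [-0.6498 -0.2952  0.145 ] w 0.0006
[[-0.0019 -0.2293 -0.9734]
 [-0.0002 -0.9734  0.2293]
 [-1.      0.0007  0.0018]]
cyc frame -0.015062665584499509 0.008358749142129042 0.1898264985055471
turn units (tool) [-0.0019  0.0034 -0.0013]
```

View pics/wrist2.png

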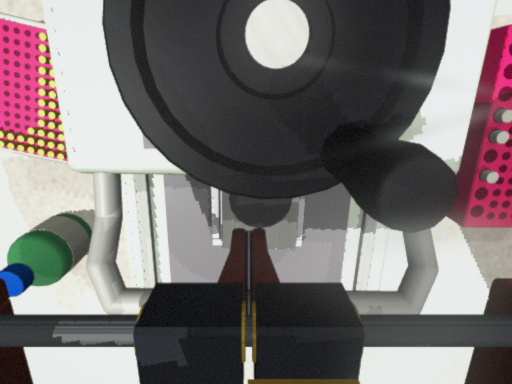

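Request:
{"fn": "jog_arm", "kwargs": {"targets": [[0, 0, 0, 0.05, 0, 0, 0], [0, 0, 0, 0.05, 0, 0, 0], [0, 0, 0, 0.05, 0, 0, 0], [0, 0, 0, 0.05, 0, 0, 0], [0, 0, 0, 0.05, 0, 0, 0], [0, 0, 0, 0.05, 0, 0, 0], [0, 0, 0, 0.05, 0, 0, 0], [0, 0, 0, 0.04, 0, 0, 0]]}}

```text
time: 3.85
tcp_pos: [0.485, -0.0453, 0.1925]
tool_rot: [-168.4, 89.3, -1.5]
wrist_force: [19.9, -1.9, -14.4]
width: 0.0004
```

Run:
```python
from h import *
rep()
```

```text
t 3.85 p [ 0.485  -0.0453  0.1925] F [ 19.8597  -1.8898 -14.4087] w 0.0004
[[ 0.0125 -0.2278 -0.9736]
 [-0.0003 -0.9737  0.2278]
 [-0.9999 -0.0025 -0.0123]]
cyc frame -0.08773050870913218 0.010529872546958773 0.19248861385853563
turn units (tool) [ 0.001  -0.0234  0.0048]
```

Request:
{"fn": "jog_arm", "kwargs": {"targets": [[0, 0, 0, 0.025, 0, 0, 0], [0, 0, 0, 0.025, 0, 0, 0], [0, 0, 0, 0.02, 0, 0, 0], [0, 0, 0, 0, 0, 0, 0]]}}

```text
time: 4.25
tcp_pos: [0.4708, -0.0419, 0.1926]
tool_rot: [-167.9, 89.4, -1.0]
wrist_force: [13.7, -0.5, -10.0]
width: 0.0005
```

Request:
{"fn": "jog_arm", "kwargs": {"targets": [[0, 0, 0, 0.02, 0, 0, 0], [0, 0, 0, 0, 0, 0, 0]]}}

```text
time: 4.45
tcp_pos: [0.4673, -0.0411, 0.1928]
tool_rot: [-168.3, 89.3, -1.5]
wrist_force: [14.4, -0.7, -10.2]
width: 0.0005
```

Request:
{"fn": "jog_arm", "kwargs": {"targets": [[0, 0, 0, 0.015, 0, 0, 0], [0, 0, 0, 0, 0, 0, 0]]}}

```text
time: 4.65
tcp_pos: [0.4652, -0.0406, 0.1929]
tool_rot: [-168.6, 89.2, -1.8]
wrist_force: [19.1, -2.0, -11.6]
width: 0.0005
```

Request:
{"fn": "jog_arm", "kwargs": {"targets": [[0, 0, 0, 0.015, 0, 0, 0], [0, 0, 0, 0, 0, 0, 0]]}}

```text
time: 4.85
tcp_pos: [0.4652, -0.0406, 0.1933]
tool_rot: [-169.7, 88.9, -2.9]
wrist_force: [28.4, -5.3, -20.5]
width: 0.0003
```

Request:
{"fn": "jog_arm", "kwargs": {"targets": [[0, 0, 0, 0.015, 0, 0, 0], [0, 0, 0, 0, 0, 0, 0]]}}

```text
time: 5.05
tcp_pos: [0.4651, -0.0407, 0.1937]
tool_rot: [-170.0, 88.5, -3.2]
wrist_force: [38.9, -7.3, -28.8]
width: 0.0002
```

Request:
{"fn": "jog_arm", "kwargs": {"targets": [[0, 0, 0, -0.05, 0, 0, 0], [0, 0, 0, -0.04, 0, 0, 0], [0, 0, 0, 0, 0, 0, 0], [0, -0.15, 0, 0, 0, 0, 0], [0, -0.2, 0, 0, 0, 0, 0], [0, -0.2, 0, 0, 0, 0, 0], [0, -0.2, 0, 0, 0, 0, 0], [0, 0, 0, 0, 0, 0, 0], [0, 0, 0, 0, 0, 0, 0]]}}

```text
time: 5.95
tcp_pos: [0.471, -0.0428, 0.3413]
tool_rot: [175.3, 89.9, -17.8]
wrist_force: [0.2, -1.0, -0.7]
width: 0.0003
```

Run:
```python
from h import *
import cv2,pickle
rep()
C={}
for n in ("wrist","top","scene"):
    C[n]=viewer.calibration(n)
    im=viewer.capture(n); cv2.imwrite(f"pics/{n}3.png",im[:,:,::-1])
pickle.dump(C,open("c3.pkl","wb"))
a=cv2.imread("pics/top3.png")[110:275,235:385]
cv2.imwrite("pics/topc3.png",cv2.convertScaleAbs(cv2.resize(a,None,fx=3.6,fy=3.6,interpolation=cv2.INTER_CUBIC),alpha=1.5))
a=cv2.imread("pics/scene3.png")[130:265,140:300]
cv2.imwrite("pics/scenec3.png",cv2.convertScaleAbs(cv2.resize(a,None,fx=4,fy=4,interpolation=cv2.INTER_CUBIC),alpha=1.8))
```

```text
t 5.95 p [ 0.471  -0.0428  0.3413] F [ 0.1684 -0.9754 -0.672 ] w 0.0003
[[ 0.0014 -0.2273 -0.9738]
 [-0.0005 -0.9738  0.2273]
 [-1.      0.0001 -0.0015]]
cyc frame -0.10189289436673621 0.00983778655957165 0.34132583790431165
turn units (tool) [ 0.002  -0.0028 -0.0002]
```

View pics/wrist3.png

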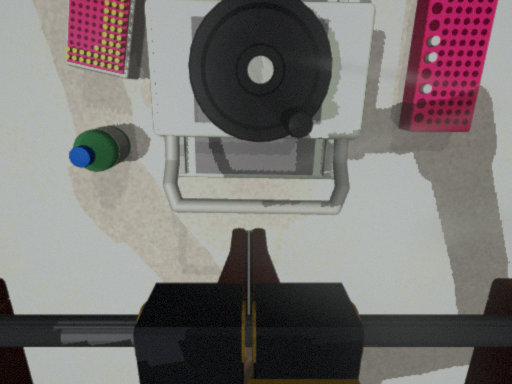

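View pics/topc3.png

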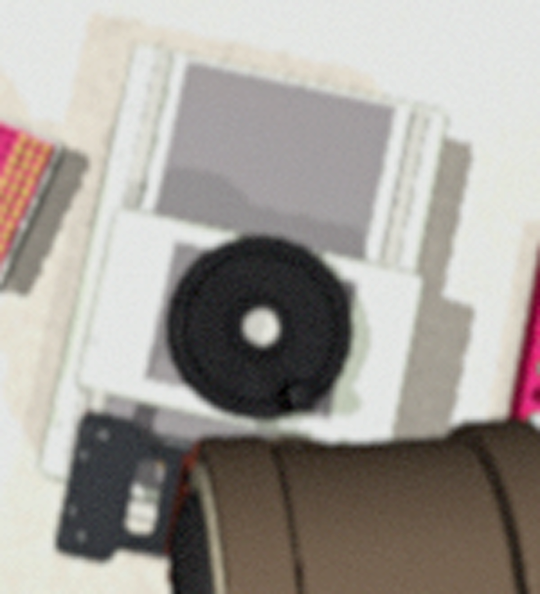

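View pics/scenec3.png

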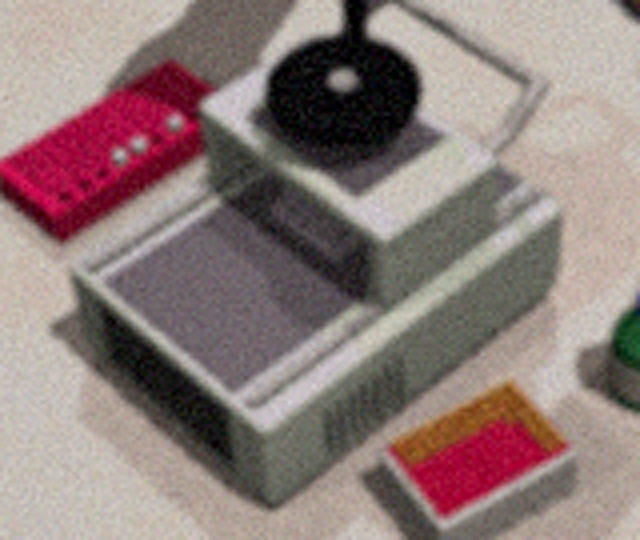

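Run:
```python
from h import *
import cv2
T=lambda x,y:(235+x/3.6,110+y/3.6)
S=lambda x,y:(140+x/4,130+y/4)
h,e=tri(("top",*T(260,327)),("scene",*S(343,80)),("wrist",261,69));print(h,e)
for z in (.238,.242,.246):print(z,atz("wrist",261,69,z),atz("top",*T(260,327),z),atz("wrist",299,122,z+.054),atz("top",*T(295,394),z+.05))
a=cv2.imread("pics/wrist3.png")[0:160,170:350]
cv2.imwrite("pics/wc3.png",cv2.convertScaleAbs(cv2.resize(a,None,fx=4,fy=3.75,interpolation=cv2.INTER_CUBIC),alpha=2.5))
a=cv2.imread("pics/scene3.png")[110:200,190:260]
cv2.imwrite("pics/sc3.png",cv2.convertScaleAbs(cv2.resize(a,None,fx=6,fy=6,interpolation=cv2.INTER_CUBIC),alpha=2.5))
```

```text
[ 0.5657 -0.0752  0.2411] [np.float64(0.0003628403388917908), np.float64(0.000632970868680861), np.float64(0.0007468971622367059)]
0.238 [ 0.5659 -0.0761  0.238 ] [ 0.5662 -0.0754  0.238 ] [ 0.5264 -0.0906  0.292 ] [ 0.5254 -0.0873  0.288 ]
0.242 [ 0.5657 -0.0759  0.242 ] [ 0.566  -0.0748  0.242 ] [ 0.5269 -0.0901  0.296 ] [ 0.5254 -0.0866  0.292 ]
0.246 [ 0.5656 -0.0757  0.246 ] [ 0.5658 -0.0743  0.246 ] [ 0.5274 -0.0895  0.3   ] [ 0.5254 -0.086   0.296 ]
```

View pics/wc3.png

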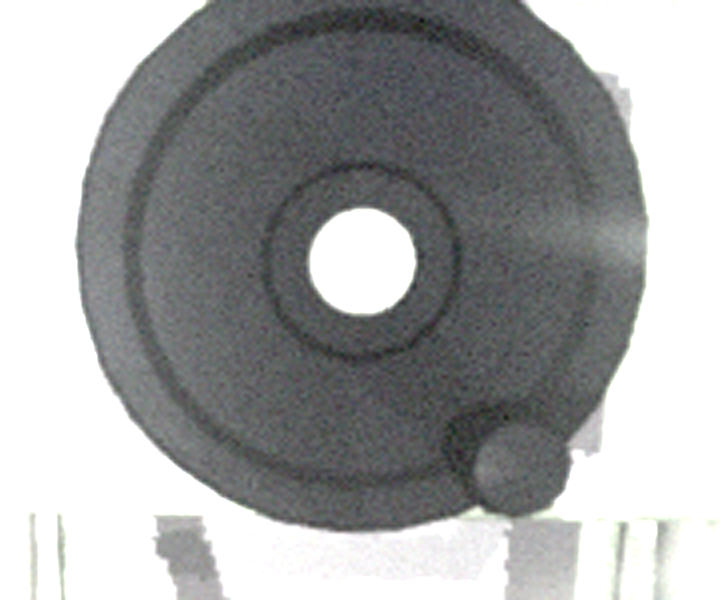

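View pics/sc3.png

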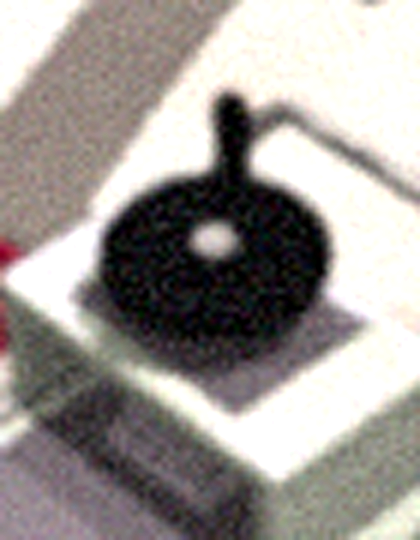

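Run:
```python
from h import *
h=(atz("wrist",260.75,69.9,.242)+np.array([.5657,-.0752,.242]))/2;
k=atz("wrist",300.5,125,.242+.053)
print(h,k); d=k-h; print(d@CX,d@CY,np.hypot(d[0],d[1]),np.degrees(np.arctan2(d@CY,-(d@CX))))
k2=atz("wrist",300.5,125,.242+.05);print(k2)
```

```text
[ 0.5654 -0.0754  0.242 ] [ 0.5247 -0.0908  0.295 ]
-0.03617172648143812 -0.024319742163287836 0.04358719600452376 -33.91456639118819
[ 0.5242 -0.0912  0.292 ]
```

Request:
{"fn": "jog_arm", "kwargs": {"targets": [[0.7, 0, 0.06, -0.11, 0, 0, 0], [0.7, 0, 0.06, -0.11, 0, 0, 0], [0.7, 0, 0.054, -0.093, 0, 0, 0], [0.7, 0, 0, 0, 0, 0, 0], [0.7, 0.15, 0, 0, 0, 0, 0]]}}

```text
time: 6.6
tcp_pos: [0.5258, -0.0911, 0.312]
tool_rot: [-166.7, 89.8, 0.2]
wrist_force: [0.4, 0.8, -0.8]
width: 0.0372
```

Run:
```python
from h import *
import cv2
rep([.524,-.091,.254])
im=viewer.capture("wrist"); cv2.imwrite("pics/wrist4.png",im[:,:,::-1])
```

```text
t 6.6 p [ 0.5258 -0.0911  0.312 ] F [ 0.3908  0.8245 -0.759 ] w 0.0372
[[ 0.0036 -0.228  -0.9737]
 [ 0.     -0.9737  0.228 ]
 [-1.     -0.0008 -0.0035]]
cyc frame -0.03750327624335793 -0.024689830216217484 0.3120193019035849
turn units (tool) [ 0.0007 -0.0068  0.0016]
shift units now-axes [0.2901 0.002  0.0101] in desired axes [0.2901 0.0018 0.0091]
```

View pics/wrist4.png

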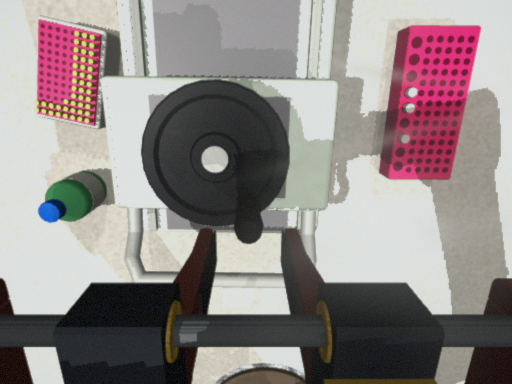

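Request:
{"fn": "jog_arm", "kwargs": {"targets": [[0.7, 0, 0, 0.01, 0, 0, 0], [0.7, 0, 0, 0, 0, 0, 0], [0.7, 0.1, 0, 0, 0, 0, 0], [0.7, 0.12, 0, 0, 0, 0, 0], [0.7, 0.07, 0, 0, 0, 0, 0], [0.7, 0, 0, 0, 0, 0, 0]]}}

```text
time: 7.25
tcp_pos: [0.5218, -0.0905, 0.2521]
tool_rot: [7.1, 89.9, 173.9]
wrist_force: [-0.1, -0.6, -0.3]
width: 0.0614
```

Request:
{"fn": "jog_arm", "kwargs": {"newtons": 38, "targets": [[0.0, 0, 0, 0, 0, 0, 0], [0, 0, 0, 0, 0, 0, 0], [0, 0, 0, 0, 0, 0, 0], [0, 0, 0, 0, 0, 0, 0], [0, 0, 0, 0, 0, 0, 0], [0, 0, 0, 0, 0, 0, 0]]}}

```text
time: 7.85
tcp_pos: [0.5227, -0.0906, 0.2528]
tool_rot: [-147.4, 90.0, 19.4]
wrist_force: [0.6, -0.4, -0.1]
width: 0.0175
```

Run:
```python
from h import *
import cv2
rep()
im=viewer.capture("wrist"); cv2.imwrite("pics/wrist5.png",im[:,:,::-1])
```

```text
t 7.85 p [ 0.5227 -0.0906  0.2528] F [ 0.6269 -0.3752 -0.0619] w 0.0175
[[ 0.0004 -0.2275 -0.9738]
 [ 0.0002 -0.9738  0.2275]
 [-1.     -0.0003 -0.0004]]
cyc frame -0.04070361361339932 -0.02490498067794151 0.2528265554491391
turn units (tool) [ 0.0016 -0.0008  0.0005]
```

View pics/wrist5.png

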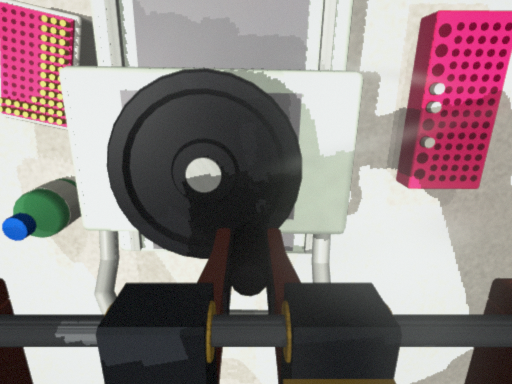

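```bash
cat >> h.py <<'E'
def rows(a,b,n,r=.045,c=(0,0)):
    th=np.radians(np.linspace(a,b,n+1))
    P=np.column_stack([np.degrees(th)/360*.008,-r*np.sin(th),r*np.cos(th)])/.2
    P=np.round(P-P[0],3)
    D=np.diff(P,axis=0)
    print([[0]+[round(float(v),3) for v in d]+[0,0,0] for d in D])
H=np.array([.5654,-.0754,.242])
def ang(p):
    d=np.array(p)-H; return np.degrees(np.arctan2(d@CY,-(d@CX))),np.hypot(d[0],d[1])
E
python3 - <<'E'
from h import *
rows(-33,87,12);rows(87,207,12);rows(207,267,6)
E
```

```text
[[0, 0.001, -0.035, 0.018, 0, 0, 0], [0, 0.001, -0.037, 0.013, 0, 0, 0], [0, 0.001, -0.039, 0.005, 0, 0, 0], [0, 0.001, -0.039, -0.001, 0, 0, 0], [0, 0.002, -0.038, -0.009, 0, 0, 0], [0, 0.001, -0.037, -0.014, 0, 0, 0], [0, 0.001, -0.033, -0.021, 0, 0, 0], [0, 0.001, -0.029, -0.026, 0, 0, 0], [0, 0.001, -0.024, -0.031, 0, 0, 0], [0, 0.001, -0.019, -0.035, 0, 0, 0], [0, 0.001, -0.012, -0.037, 0, 0, 0], [0, 0.001, -0.005, -0.039, 0, 0, 0]]
[[0, 0.001, 0.001, -0.039, 0, 0, 0], [0, 0.001, 0.009, -0.039, 0, 0, 0], [0, 0.001, 0.014, -0.036, 0, 0, 0], [0, 0.001, 0.021, -0.033, 0, 0, 0], [0, 0.002, 0.026, -0.029, 0, 0, 0], [0, 0.001, 0.031, -0.024, 0, 0, 0], [0, 0.001, 0.035, -0.019, 0, 0, 0], [0, 0.001, 0.037, -0.012, 0, 0, 0], [0, 0.001, 0.039, -0.005, 0, 0, 0], [0, 0.001, 0.039, 0.001, 0, 0, 0], [0, 0.001, 0.038, 0.008, 0, 0, 0], [0, 0.001, 0.037, 0.015, 0, 0, 0]]
[[0, 0.001, 0.033, 0.021, 0, 0, 0], [0, 0.001, 0.029, 0.026, 0, 0, 0], [0, 0.001, 0.025, 0.031, 0, 0, 0], [0, 0.001, 0.018, 0.035, 0, 0, 0], [0, 0.002, 0.012, 0.037, 0, 0, 0], [0, 0.001, 0.006, 0.039, 0, 0, 0]]
```

Request:
{"fn": "jog_arm", "kwargs": {"targets": [[0, 0.001, -0.035, 0.018, 0, 0, 0], [0, 0.001, -0.037, 0.013, 0, 0, 0], [0, 0.001, -0.039, 0.005, 0, 0, 0], [0, 0.001, -0.039, -0.001, 0, 0, 0], [0, 0.002, -0.038, -0.009, 0, 0, 0], [0, 0.001, -0.037, -0.014, 0, 0, 0]]}}

```text
time: 8.5
tcp_pos: [0.5304, -0.0447, 0.2514]
tool_rot: [-40.9, 90.0, 126.0]
wrist_force: [-2.5, -0.0, 3.2]
width: 0.0178
```

Run:
```python
from h import *
rep(); print(ang(env.read_state()['tcp_pos']))
```

```text
t 8.5 p [ 0.5304 -0.0447  0.2514] F [-2.5423 -0.0484  3.2458] w 0.0178
[[-0.0005 -0.2265 -0.974 ]
 [ 0.0007 -0.974   0.2265]
 [-1.     -0.0006  0.0006]]
cyc frame -0.04370805697765387 0.02148363276161301 0.25142378741614907
turn units (tool) [0.0036 0.0012 0.0011]
(np.float64(28.013947833039634), np.float64(0.04658986306919887))
```

Request:
{"fn": "jog_arm", "kwargs": {"targets": [[0, 0.001, -0.033, -0.021, 0, 0, 0], [0, 0.001, -0.029, -0.026, 0, 0, 0], [0, 0.001, -0.024, -0.031, 0, 0, 0], [0, 0.001, -0.019, -0.035, 0, 0, 0], [0, 0.001, -0.012, -0.037, 0, 0, 0], [0, 0.001, -0.005, -0.039, 0, 0, 0]]}}

```text
time: 9.1
tcp_pos: [0.574, -0.03, 0.2501]
tool_rot: [-118.5, 89.9, 48.4]
wrist_force: [0.0, 4.0, 3.9]
width: 0.0177
```

Request:
{"fn": "jog_arm", "kwargs": {"targets": [[0, 0.001, 0.001, -0.039, 0, 0, 0], [0, 0.001, 0.009, -0.039, 0, 0, 0], [0, 0.001, 0.014, -0.036, 0, 0, 0], [0, 0.001, 0.021, -0.033, 0, 0, 0], [0, 0.002, 0.026, -0.029, 0, 0, 0], [0, 0.001, 0.031, -0.024, 0, 0, 0]]}}

```text
time: 9.7
tcp_pos: [0.6077, -0.0614, 0.2487]
tool_rot: [148.3, 89.9, -44.9]
wrist_force: [1.1, 1.2, 3.1]
width: 0.0176
```

Request:
{"fn": "jog_arm", "kwargs": {"targets": [[0, 0.001, 0.035, -0.019, 0, 0, 0], [0, 0.001, 0.037, -0.012, 0, 0, 0], [0, 0.001, 0.039, -0.005, 0, 0, 0], [0, 0.001, 0.039, 0.001, 0, 0, 0], [0, 0.001, 0.038, 0.008, 0, 0, 0], [0, 0.001, 0.037, 0.015, 0, 0, 0]]}}

```text
time: 10.3
tcp_pos: [0.5977, -0.1047, 0.2474]
tool_rot: [-3.5, 89.8, 163.4]
wrist_force: [-5.1, 5.5, 7.5]
width: 0.0174
```

Run:
```python
from h import *
rep(); print(ang(env.read_state()['tcp_pos']))
```

```text
t 10.3 p [ 0.5977 -0.1047  0.2474] F [-5.1415  5.5305  7.5462] w 0.0174
[[-0.0027 -0.2276 -0.9737]
 [ 0.0008 -0.9737  0.2276]
 [-1.     -0.0002  0.0028]]
cyc frame 0.03551212291452042 -0.021510471851093952 0.24738834703654308
turn units (tool) [0.0014 0.0054 0.0003]
(np.float64(-151.0019062136658), np.float64(0.04354852232515591))
```

```bash
cat >> h.py <<'E'
def fit(pts):
    P=np.array(pts);A=np.column_stack([2*P,np.ones(len(P))]);s=np.linalg.lstsq(A,(P**2).sum(1),rcond=None)[0]
    return s[:2],np.sqrt(s[2]+s[:2]@s[:2])
E
python3 - <<'E'
from h import *
c,r=fit([(.5227,-.0906),(.5304,-.0447),(.574,-.03),(.6077,-.0614),(.5977,-.1047)])
print(c,r)
d=np.array([.5977,-.1047])-c; print(np.degrees(np.arctan2(d@CY[:2],-(d@CX[:2]))))
E
```

```text
[ 0.5646 -0.0741] 0.0450458109737003
-150.46616886331603
```

Request:
{"fn": "jog_arm", "kwargs": {"targets": [[0, 0.0, 0.028, 0.024, 0, 0, 0], [0, 0.0, 0.029, 0.026, 0, 0, 0], [0, 0.001, 0.025, 0.031, 0, 0, 0], [0, 0.001, 0.018, 0.035, 0, 0, 0], [0, 0.001, 0.012, 0.037, 0, 0, 0], [0, 0.001, 0.006, 0.039, 0, 0, 0]]}}

```text
time: 10.9
tcp_pos: [0.5558, -0.1183, 0.2462]
tool_rot: [-64.7, 90.0, 102.2]
wrist_force: [2.5, 5.9, -3.0]
width: 0.0172
```

```bash
sed -i 's/^H=.*/H=np.array([.5646,-.0741,.242])/' h.py
cat >> h.py <<'E'
def st():
    s=env.read_state();p=s['tcp_pos'];a,r=ang(p);F=s['wrist_force']
    er=(p-H);er[2]=0;er/=np.linalg.norm(er);et=np.cross(er,[0,0,1.])
    print("t",round(s['time'],2),"ang",a,"r",r,"z",p[2],"Ftan(resist)",-F@et,"Frad",F@er,"Fz",F[2])
E
python3 - <<'E'
from h import *
st()
rows(267,387,12);rows(387,507,12);rows(147,267,12)
E
```

```text
t 10.9 ang -91.95080122137783 r 0.04504060452999788 z 0.24618024174952144 Ftan(resist) 1.3365337943151354 Frad -6.263946838863919 Fz -3.0290397056214364
[[0, 0.001, -0.001, 0.039, 0, 0, 0], [0, 0.001, -0.009, 0.039, 0, 0, 0], [0, 0.001, -0.014, 0.036, 0, 0, 0], [0, 0.001, -0.021, 0.033, 0, 0, 0], [0, 0.002, -0.026, 0.029, 0, 0, 0], [0, 0.001, -0.031, 0.024, 0, 0, 0], [0, 0.001, -0.035, 0.019, 0, 0, 0], [0, 0.001, -0.037, 0.012, 0, 0, 0], [0, 0.001, -0.039, 0.005, 0, 0, 0], [0, 0.001, -0.039, -0.001, 0, 0, 0], [0, 0.001, -0.038, -0.008, 0, 0, 0], [0, 0.001, -0.037, -0.015, 0, 0, 0]]
[[0, 0.001, -0.033, -0.021, 0, 0, 0], [0, 0.001, -0.029, -0.026, 0, 0, 0], [0, 0.001, -0.025, -0.031, 0, 0, 0], [0, 0.001, -0.018, -0.035, 0, 0, 0], [0, 0.002, -0.012, -0.037, 0, 0, 0], [0, 0.001, -0.006, -0.039, 0, 0, 0], [0, 0.001, 0.002, -0.039, 0, 0, 0], [0, 0.001, 0.008, -0.038, 0, 0, 0], [0, 0.001, 0.015, -0.037, 0, 0, 0], [0, 0.001, 0.02, -0.033, 0, 0, 0], [0, 0.001, 0.027, -0.029, 0, 0, 0], [0, 0.001, 0.031, -0.024, 0, 0, 0]]
[[0, 0.001, 0.035, -0.018, 0, 0, 0], [0, 0.001, 0.037, -0.013, 0, 0, 0], [0, 0.001, 0.039, -0.005, 0, 0, 0], [0, 0.001, 0.039, 0.001, 0, 0, 0], [0, 0.002, 0.038, 0.009, 0, 0, 0], [0, 0.001, 0.037, 0.014, 0, 0, 0], [0, 0.001, 0.033, 0.021, 0, 0, 0], [0, 0.001, 0.029, 0.026, 0, 0, 0], [0, 0.001, 0.024, 0.031, 0, 0, 0], [0, 0.001, 0.019, 0.035, 0, 0, 0], [0, 0.001, 0.012, 0.037, 0, 0, 0], [0, 0.001, 0.005, 0.039, 0, 0, 0]]
```

Request:
{"fn": "jog_arm", "kwargs": {"targets": [[0, 0.001, -0.003, 0.039, 0, 0, 0], [0, 0.001, -0.009, 0.039, 0, 0, 0], [0, 0.001, -0.014, 0.036, 0, 0, 0]]}}

```text
time: 11.2
tcp_pos: [0.5351, -0.1082, 0.2455]
tool_rot: [-151.8, 90.0, 15.0]
wrist_force: [4.9, 5.1, -7.1]
width: 0.0173
```

```bash
python3 -c "
from h import *
st()"
```

```text
t 11.2 ang -62.36010007121149 r 0.04508166373258439 z 0.24554390415807192 Ftan(resist) 0.3456586967967836 Frad -7.078534564581492 Fz -7.141038697842239
```

Request:
{"fn": "jog_arm", "kwargs": {"targets": [[0, 0.001, -0.021, 0.033, 0, 0, 0], [0, 0.002, -0.026, 0.029, 0, 0, 0], [0, 0.001, -0.031, 0.024, 0, 0, 0]]}}

```text
time: 11.5
tcp_pos: [0.5223, -0.09, 0.2449]
tool_rot: [155.1, 89.9, -38.1]
wrist_force: [7.4, 0.9, -7.4]
width: 0.0176
```

```bash
python3 -c "
from h import *
st()"
```

```text
t 11.5 ang -33.78300829400586 r 0.045162762335012145 z 0.244896715375011 Ftan(resist) 1.786173948159599 Frad -7.239532208472278 Fz -7.410351008448029
```

Request:
{"fn": "jog_arm", "kwargs": {"targets": [[0, 0.004, -0.039, 0.013, 0, 0, 0], [0, 0.003, -0.039, 0.007, 0, 0, 0], [0, 0.002, -0.039, 0.003, 0, 0, 0]]}}

```text
time: 11.8
tcp_pos: [0.5204, -0.0664, 0.244]
tool_rot: [35.1, 89.7, -158.2]
wrist_force: [-10.8, 1.0, 11.4]
width: 0.0174
```

```bash
python3 -c "
from h import *
st()"
```

```text
t 11.8 ang -3.284962289340822 r 0.044915787362687004 z 0.24402629061850484 Ftan(resist) 0.9138791797511637 Frad 10.779049144057867 Fz 11.432265712722767
```

Request:
{"fn": "jog_arm", "kwargs": {"targets": [[0, 0.001, -0.039, -0.001, 0, 0, 0], [0, 0.001, -0.038, -0.008, 0, 0, 0], [0, 0.001, -0.037, -0.015, 0, 0, 0]]}}

```text
time: 12.1
tcp_pos: [0.5314, -0.0437, 0.2434]
tool_rot: [18.4, 89.9, -174.7]
wrist_force: [-3.8, 2.7, 5.3]
width: 0.018
```

```bash
python3 -c "
from h import *
st()"
```

```text
t 12.1 ang 29.299500718421463 r 0.04506271415096389 z 0.24337157452784217 Ftan(resist) 0.5902361491213821 Frad 4.582323669677915 Fz 5.2834759844390495
```

Request:
{"fn": "jog_arm", "kwargs": {"targets": [[0, 0.001, -0.033, -0.021, 0, 0, 0], [0, 0.001, -0.029, -0.026, 0, 0, 0], [0, 0.001, -0.025, -0.031, 0, 0, 0]]}}

```text
time: 12.4
tcp_pos: [0.5523, -0.0307, 0.2427]
tool_rot: [147.7, 90.0, -45.4]
wrist_force: [-1.2, 0.6, 3.3]
width: 0.0172
```

```bash
python3 -c "
from h import *
st()"
```

```text
t 12.4 ang 61.00990774781915 r 0.04512607873067416 z 0.242707343394293 Ftan(resist) 0.9609920171388633 Frad 0.925229365803235 Fz 3.281856784013532
```

Request:
{"fn": "jog_arm", "kwargs": {"targets": [[0, 0.001, -0.018, -0.035, 0, 0, 0], [0, 0.001, -0.012, -0.037, 0, 0, 0], [0, 0.001, -0.006, -0.039, 0, 0, 0]]}}

```text
time: 12.7
tcp_pos: [0.5764, -0.0305, 0.242]
tool_rot: [130.9, 89.9, -62.3]
wrist_force: [-1.5, -4.2, 7.0]
width: 0.0177
```

```bash
python3 -c "
from h import *
st()"
```

```text
t 12.7 ang 91.9176012662475 r 0.045205822841418636 z 0.24198986274700557 Ftan(resist) 0.3903639698415273 Frad -4.462258839475176 Fz 6.965526624034974
```

Still free at 92° (second lap). Continue.

Request:
{"fn": "jog_arm", "kwargs": {"targets": [[0, 0.001, 0.004, -0.038, 0, 0, 0], [0, 0.001, 0.008, -0.038, 0, 0, 0], [0, 0.001, 0.015, -0.037, 0, 0, 0]]}}

```text
time: 13.0
tcp_pos: [0.5964, -0.042, 0.2413]
tool_rot: [87.9, 89.8, -105.4]
wrist_force: [-7.0, -4.5, 9.2]
width: 0.018
```

```bash
python3 -c "
from h import *
st()"
```

```text
t 13.0 ang 121.56036359086445 r 0.045231338692203096 z 0.24131474504319728 Ftan(resist) 1.812319604483251 Frad -8.086659952202435 Fz 9.19921355567437
```

Request:
{"fn": "jog_arm", "kwargs": {"targets": [[0, 0.001, 0.02, -0.033, 0, 0, 0], [0, 0.001, 0.027, -0.029, 0, 0, 0], [0, 0.001, 0.031, -0.024, 0, 0, 0]]}}

```text
time: 13.3
tcp_pos: [0.6074, -0.0596, 0.2407]
tool_rot: [20.2, 89.7, -173.0]
wrist_force: [-16.2, 3.8, 14.9]
width: 0.0171
```

```bash
python3 -c "
from h import *
st()"
```

```text
t 13.3 ang 148.0603019767105 r 0.045210386630196824 z 0.24072611878771952 Ftan(resist) 8.848106011419098 Frad -14.107844317643853 Fz 14.851259403519741
```

Request:
{"fn": "jog_arm", "kwargs": {"targets": [[0, -0.004, 0.04, -0.01, 0, 0, 0], [0, 0.001, 0.037, -0.013, 0, 0, 0], [0, 0.001, 0.039, -0.005, 0, 0, 0]]}}

```text
time: 13.6
tcp_pos: [0.6095, -0.0771, 0.2404]
tool_rot: [-64.6, 89.6, 102.5]
wrist_force: [-3.0, 17.1, 3.2]
width: 0.0179
```

```bash
python3 -c "
from h import *
st()"
```

```text
t 13.6 ang 170.64017335739462 r 0.04499155122942624 z 0.24043920367789573 Ftan(resist) 16.90818618409625 Frad -4.151926525685196 Fz 3.2394502427392045
```

Request:
{"fn": "jog_arm", "kwargs": {"targets": [[0, 0.001, 0.039, 0.001, 0, 0, 0], [0, 0.001, 0.038, 0.009, 0, 0, 0], [0, 0.001, 0.037, 0.014, 0, 0, 0]]}}

```text
time: 13.9
tcp_pos: [0.6029, -0.0976, 0.2399]
tool_rot: [-113.3, 89.5, 53.9]
wrist_force: [10.8, 16.1, -4.5]
width: 0.0171
```

```bash
python3 -c "
from h import *
st()"
```

```text
t 13.9 ang -161.63591034291568 r 0.04489756779125457 z 0.23990193420890368 Ftan(resist) 19.355246374015838 Frad 0.8268527902790144 Fz -4.537301836292732
```

Request:
{"fn": "jog_arm", "kwargs": {"targets": [[0, 0.001, 0.033, 0.021, 0, 0, 0], [0, 0.001, 0.029, 0.026, 0, 0, 0], [0, 0.001, 0.024, 0.031, 0, 0, 0]]}}

```text
time: 14.2
tcp_pos: [0.5855, -0.1138, 0.2392]
tool_rot: [-144.6, 89.4, 22.4]
wrist_force: [18.1, 8.1, -11.8]
width: 0.0174
```

```bash
python3 -c "
from h import *
st()"
```

```text
t 14.2 ang -131.0138399801219 r 0.04484945810537453 z 0.2392449597763401 Ftan(resist) 19.76059628902194 Frad 1.2680165411281 Fz -11.761598844081966
```

Request:
{"fn": "jog_arm", "kwargs": {"targets": [[0, 0.004, 0.019, 0.035, 0, 0, 0], [0, 0.002, 0.012, 0.037, 0, 0, 0], [0, 0.001, 0.005, 0.039, 0, 0, 0]]}}

```text
time: 14.5
tcp_pos: [0.563, -0.119, 0.2385]
tool_rot: [-167.2, 89.3, -0.3]
wrist_force: [21.9, 0.2, -8.9]
width: 0.0172
```

```bash
python3 -c "
from h import *
st()"
```

```text
t 14.5 ang -101.16034855162461 r 0.044879106129488394 z 0.23853963890916316 Ftan(resist) 21.925787147737093 Frad -0.9556265015691492 Fz -8.85986100921443
```

Request:
{"fn": "jog_arm", "kwargs": {"targets": [[0, 0.001, -0.001, 0.039, 0, 0, 0], [0, 0.001, -0.009, 0.039, 0, 0, 0], [0, 0.001, -0.014, 0.036, 0, 0, 0], [0, 0, 0, 0, 0, 0, 0]]}}

```text
time: 14.9
tcp_pos: [0.5381, -0.1104, 0.2377]
tool_rot: [173.5, 89.8, -19.7]
wrist_force: [-0.2, 0.6, 2.5]
width: 0.0173
```

```bash
python3 -c "
from h import *
st()"
```

```text
t 14.9 ang -67.068132504449 r 0.0449626802877596 z 0.2377004762666994 Ftan(resist) -0.515225089730625 Frad -0.38326525649760157 Fz 2.460934808806647
```

Request:
{"fn": "jog_arm", "kwargs": {"targets": [[0, 0.001, -0.021, 0.033, 0, 0, 0], [0, 0.001, -0.021, 0.023, 0, 0, 0], [0, 0, 0, 0, 0, 0, 0], [0, 0, 0, 0, 0, 0, 0]]}}

```text
time: 15.3
tcp_pos: [0.5277, -0.0998, 0.2373]
tool_rot: [127.7, 89.9, -65.6]
wrist_force: [0.4, -2.7, 2.5]
width: 0.0175
```

```bash
python3 -c "
from h import *
import cv2
st();print(env.read_state()['tcp_pos'])
im=viewer.capture('wrist'); cv2.imwrite('pics/wrist6.png',im[:,:,::-1])
a=viewer.capture('top')[110:275,235:385,::-1]
cv2.imwrite('pics/topc6.png',cv2.convertScaleAbs(cv2.resize(a,None,fx=3.6,fy=3.6,interpolation=cv2.INTER_CUBIC),alpha=1.5))
"
```

```text
t 15.3 ang -48.09145914338564 r 0.04494425978807755 z 0.23727362248592285 Ftan(resist) 2.434200825492475 Frad 1.2666678709026866 Fz 2.540451900538607
[ 0.5277 -0.0998  0.2373]
```

View pics/wrist6.png

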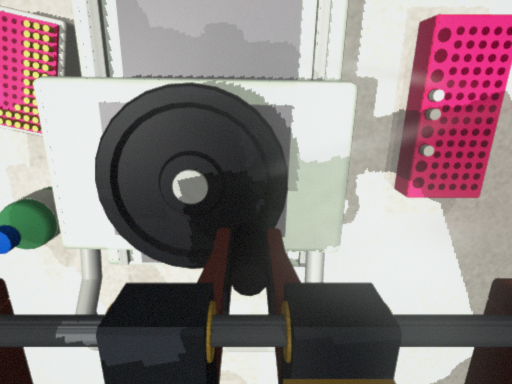

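Request:
{"fn": "jog_arm", "kwargs": {"targets": [[0.7, 0, 0, 0, 0, 0, 0], [0.7, 0, 0, 0, 0, 0, 0], [0.7, 0, 0, 0, 0, 0, 0], [0.7, 0, 0, 0, 0, 0, 0], [0.7, -0.1, 0, 0, 0, 0, 0], [0.7, -0.2, 0, 0, 0, 0, 0], [0.7, -0.2, 0, 0, 0, 0, 0], [0.7, 0, 0, 0.2, 0, 0, 0], [0.7, 0, 0, 0.2, 0, 0, 0], [0.7, 0, 0, 0, 0, 0, 0], [0.7, 0, 0, 0, 0, 0, 0]]}}

```text
time: 16.5
tcp_pos: [0.4491, -0.0799, 0.3378]
tool_rot: [164.3, 89.9, -28.9]
wrist_force: [-0.1, -0.3, 0.1]
width: 0.0611
```

Run:
```python
from h import *
import cv2
rep()
for n in ("wrist","top","scene"):
    im=viewer.capture(n); cv2.imwrite(f"pics/{n}7.png",im[:,:,::-1])
a=cv2.imread("pics/top7.png")[110:275,235:385]
cv2.imwrite("pics/topc7.png",cv2.convertScaleAbs(cv2.resize(a,None,fx=3.6,fy=3.6,interpolation=cv2.INTER_CUBIC),alpha=1.5))
```

```text
t 16.5 p [ 0.4491 -0.0799  0.3378] F [-0.0651 -0.2659  0.069 ] w 0.0611
[[ 0.0014 -0.2276 -0.9738]
 [-0.0008 -0.9738  0.2276]
 [-1.      0.0004 -0.0016]]
cyc frame -0.11479907890814738 -0.03135248317449614 0.33782836006412487
turn units (tool) [ 0.0015 -0.003  -0.0008]
```

View pics/wrist7.png

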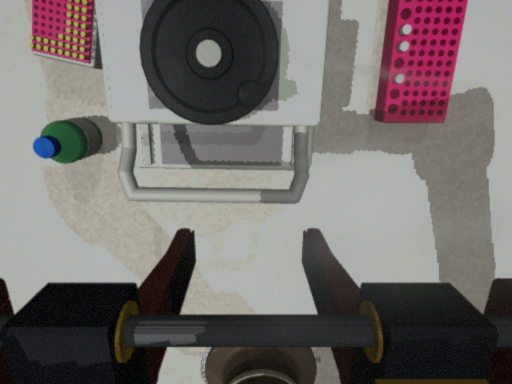

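View pics/topc7.png

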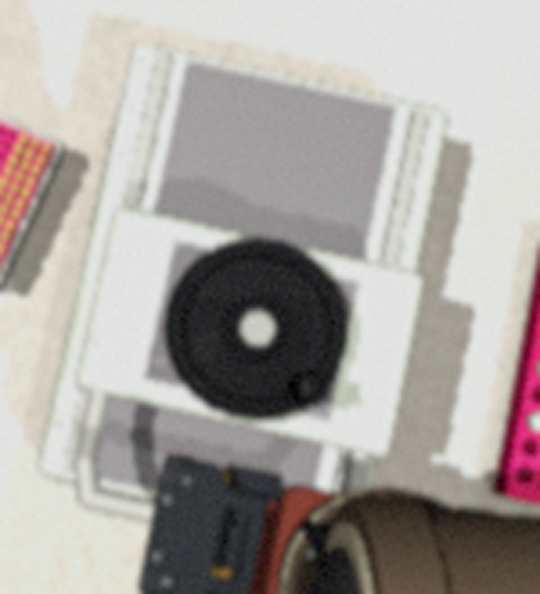

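Run:
```python
from h import *
import cv2
a=cv2.imread("pics/top3.png",0).astype(np.float32);b=cv2.imread("pics/top7.png",0).astype(np.float32)
# cover left part & right back corner away from wheel
for (x0,x1,y0,y1) in [(258,284,160,215),(330,356,172,215),(240,380,130,160)]:
    t=a[y0+3:y1-3,x0+3:x1-3]; r=cv2.matchTemplate(cv2.resize(b[y0:y1,x0:x1],None,fx=8,fy=8,interpolation=cv2.INTER_CUBIC),cv2.resize(t,None,fx=8,fy=8,interpolation=cv2.INTER_CUBIC),cv2.TM_CCOEFF_NORMED)
    m=np.unravel_index(r.argmax(),r.shape);print((m[1]-24)/8,(m[0]-24)/8,r.max())
h=atz("wrist",209,53,.226);k=atz("wrist",252,92,.28);d=k-h
print(h,k,np.hypot(*d[:2]),np.degrees(np.arctan2(d@CY,-(d@CX))))
```

```text
0.0 0.0 0.9925031
-0.25 0.125 0.9443204
0.0 0.0 0.9978254
[ 0.5673 -0.0759  0.226 ] [ 0.5311 -0.1022  0.28  ] 0.044771046554751975 -49.17663460117459
```

```bash
python3 -c "
from workcell import env
print(env.close_job())"
```

```text
the job is handed in; nothing more can be done
None
```

I slid the cover home and wound the handwheel to about 178° past first touch, then released it and handed the job in at about 16.7 s. No verdict was reported. I had no direct reading of the clamp force, so the 56–68 N target rests on the turn angle alone.

- **Cover:** I hooked the closed fingers behind the bar and pulled until the position stopped changing while the force rose to about 39 N, which is the hard stop. Comparing the top-camera pictures from after the slide and after cranking, the cover moved by no more than about 0.3 px, well under 1 mm.
- **First touch:** The force at the crank stayed at 0.3–1.8 N up to 121° on the second lap, then read 8.8 N at 148°. I put first touch at about 134°, give or take 8–10°, which corresponds to a boss about 13.5 mm above the rim, inside the given range.
- **Final position:** The gripper stopped at 312°. After release, the wrist camera put the crank at 311°, so the wheel had not sprung back.
- **Bystanders:** The tip box, tube rack and bottle look undisturbed in the last pictures, though I did not measure them.

**What disagreed:** The cranking force after touch was 17–22 N while moving, against the stated 12–16 N. It fell to nearly nothing once I paused. I took that as drag from the turning speed and went by the angle instead.

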